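# Unload the cooled mould from an interlocked two-station clamp

## Robot

A 6-joint arm with a two-finger parallel gripper is mounted at the origin on a cart in front of the work surface, level with it; the furniture and walls round the work are solid. World frame = base frame: x ahead of the robot, y to its left, z up, the work surface at z = 0. Lengths are in m, angles in rad, forces in N, time in s.
With the tool pointing down it reaches from about 0.3 to 0.875 m from the base axis. Payload 6.4 kg.
Tool frame: the origin (TCP) lies on the centre line of the jaws, within the pads' length; the fingertips stand 22 mm ahead of it and the grasp point (between the pads) lies 3 mm ahead of it; z points along the fingers, y is the line along which they close (so a half turn about z gives the same grasp; the last joint's range is limited). The gripper opens to 85 mm and grips with 20 to 120 N. Pads are 22 mm wide; open, the fingers measure 114 mm over their backs; the gripper's body (76 mm by 85 mm) begins 54 mm behind the grasp point. The pads swing forward as they close: fully open they stand 13 mm farther back than shut.
Start: joints at [-1.332, 0.181, 1.607, -0, 1.354, -0.206], TCP at [0.247, -0.519, 0.253] pointing down, gripper open.
Joint ranges: [-2.99, 2.99], [-0.89, 2.07], [0.3, 2.58], [-1.14, 4.28], [0, 2.63], [-3.12, 3.12]. Speed limits (rad/s): [2.57, 2.57, 3.01, 3.14, 3.14, 3.14].

## Interface

Orientations are given as a unit quaternion [w, x, y, z].
In Python, from bench import ctrl gives the robot as it stands. The module is installed in compiled form; this text tells all that it offers.
- The arm moves only by the tool servo_tool, never from a script. Its argument "commands" is a list of rows, each a list of 3 entries, a list of its own where there are three numbers: the shift along the tool's x, y, z in mm, then the turn about the tool's z in rad, then the finger opening in mm, from 0 to 85.4. In form: [[[dx, dy, dz], turn, jaw], ...]. A call has 1 to 20 rows; each row shifts and turns the commanded pose from where the row before left it, along the tool's axes as they then stand; what a row does not reach is not made up. A row lasts 1/8 s, in which the tool goes at most 62.5 mm and 10.7 degrees, less where a joint would pass 70% of its speed; a pose out of reach is approached as far as the arm can. A call with a gripper value outside its range is refused whole. The fingers move at their own pace and stop on an object; the grip force is fixed at half the most. Time passes only in rows, so rows that do not move let the fingers close. It gives the time, the measured TCP pose, the force, the opening and the grip force at its end, in the units of the state.
- ctrl.get_obs(): the state, without advancing time (a new reading comes with each control period).
- ctrl.camera(name): name is "scene" or "top"; returns a dict with "color" (384x512x3 uint8, red, green, blue), "z_map" (384x512 float32, m along the optical axis (not along the pixel's ray), 0 where there is no reading), "fx", "fy", "cx", "cy" (pixels), "R" (3x3) and "t" (3): a world point X has camera coordinates R X + t. Camera axes: x right, y down, z forward; pixel columns grow to the right and rows downward; lengths in m; the calibration is good to about 2 mm. A picture is of the moment at which its call begins.
- ctrl.hand_in(): hands the job in; it is judged then, once.
The state is a dict: "time_s": time; "q": joint angles; "dq": joint speeds; "joint_efforts": joint torques, N m; "eef_pos": TCP position; "eef_rot": TCP orientation; "wrist_force": force on the tool from outside, world axes, zero at the start; "torque": the same for the moment, N m; "opening": opening from 0.0 (shut) to 1.0 (fully open); "grasp_force": force on a finger pad.
Only numpy, scipy, OpenCV 4.12 (cv2) and the standard library are available. Lean on these libraries where they do the work, as an engineer would, in place of code of your own. Each camera call takes 0.05 s, during which the arm holds its last target. There are 200 camera calls.

## Task

The wax in the blue mould has set, the gold one must stay clamped. Slide the red lock bar towards the side of the clamp that holds the blue mould, throw that clamp's black handle fully back, lift the blue mould out and set it down gently, flat in the steel tray. Then bring the handle upright again to shut the empty clamp and slide the lock bar back to the middle so that both clamps are locked, leaving the gold mould and the things round about undisturbed.

Things in the scene. Friction and masses are not known exactly. Their poses are not given: they have to be found in the camera images.
- fixture: two-station mould clamp, fixed on the desk: aluminium base plate 190 (x) x 210 (y) x 12 (z) mm; origin at the centre of its underside, x to its rear (away from the robot), y to its left, z up. A nest with a mould at the front of each station, a toggle clamp with an arm behind it, then an upright black handle, then one red lock bar behind both handles.
- mould_blue: blue anodised two-part aluminium mould, a block 80 (x) x 46 (y) x 36 (z) mm, about 0.3 kg, loose; origin at the centre of its underside, z up, long side along x. It starts in the left or the right nest, its underside 12 mm above the desk.
- mould_gold: gold mould of the same shape and size, in the other nest; must stay there, clamped.
- tray: shallow steel tray, fixed, outside 130 (x) x 100 (y) x 14 (z) mm, walls and floor 3 mm; origin at the centre of its underside on the desk, z up.
- left_handle (a joint): left clamp's T-handle; hinge along the fixture's y at fixture (50, +58) mm, 56 mm above the desk. 0 rad = upright, shut; 0.88 = thrown fully back (top swung to the rear), its arm then standing 13 degrees past vertical, top 150 mm above the desk, clear of the nest. Stays where left; takes 2 to 4 N at the grip. With a lug of the lock bar behind it, it turns under 0.15 rad.
- right_handle (a joint): right clamp's handle, the same at fixture (50, -58) mm.
- left_grip (a point): centre of the left handle's black T-grip, a round bar 16 mm thick, 46 mm long along the fixture's y, 78 mm from the hinge: 134 mm above the desk when shut, 106 mm when open. Fingers in front of and behind it, loosely closed, lead it round its arc from above without turning the gripper; keep fingertips within 10 mm below its centre, as the leaning stem comes under the front finger.
- right_grip (a point): centre of the right handle's T-grip, the same.
- lock_bar (a joint): lock bar, slides along the fixture's y at fixture x = 60 mm; in m, + to the left, -0.024 to 0.024 at its stops, friction 2.5 N. Two red lugs, tops 106 mm above the desk. Near 0 (middle) both handles are locked; over +0.019 only the left handle is free, under -0.019 only the right one. While a handle is thrown back the bar cannot slide home.
- bar_knob (a point): axis of the lock bar's red knob, 92 mm above the desk; an upright block 18 (x) x 20 (y) x 48 (z) mm on the bar's right end, 185 mm right of the bar's middle; its top is 111 mm and its lower end 63 mm above the desk. Moves with the bar.
- jar_flux: bystander: amber jar with a black lid, 44 mm across, 48 mm high, origin under its centre, loose.
- jar_oil: bystander: yellow jar with a white lid, 36 mm across, 55 mm high, origin under its centre, loose.
- tape_roll: bystander: roll of tape lying flat, 62 mm across, 15 mm high, origin under its centre, loose.
- left_nest (a point): centre of the left nest's floor, at fixture x = -50 mm, y = +58 mm, 12 mm above the desk. Low rails and stops round it (tops 20 mm above the desk, 1.5 mm of play, side rails reach 30 mm either side). The shut clamp arm behind it presses a rubber pad on the mould's middle, so it cannot be lifted; arm's top then 80 mm above the desk.
- right_nest (a point): centre of the right nest's floor, at fixture x = -50 mm, y = -58 mm, 12 mm above the desk. Low rails and stops round it (tops 20 mm above the desk, 1.5 mm of play, side rails reach 30 mm either side). The shut clamp arm behind it presses a rubber pad on the mould's middle, so it cannot be lifted; arm's top then 80 mm above the desk.

How it is judged:
By the outcome, as a careful person would: the job done as asked, in the order asked, and still so for the second after the job is handed in, with the robot touching nothing.
It also fails if it takes over 72 s, if anything falls off the work surface, if the arm or the gripper's body presses on something with over 40 N, if the wrist force passes 120 N, or if a joint passes its speed limit or range.

## Working session

There is one attempt and no reset: what is moved stays moved. The work goes in short steps, Python scripts to look and compute and a tool call to move; the robot and the scene stay as the last step left them, time stands still between calls to the robot, and variables do not carry over. Pictures are saved under pics/ and viewed, at most 10 in all, crops included, and the job is handed in when it is done.

Besides the shell and the picture viewer there is one more tool, called after "Call:" as a command line: name --argument value ..., lists and objects as JSON in quotes. servo_tool: Moves the arm, as the interface text tells. Its arguments: {"type":"object","properties":{"commands":{"type":"array"}},"required":["commands"]}

```bash
mkdir -p pics; python3 - <<'E'
from bench import ctrl
import cv2,numpy as np,pickle
d={}
for n in("scene","top"):
    c=ctrl.camera(n);d[n]=c
    cv2.imwrite(f"pics/{n}0.png",c["color"][:,:,::-1])
    print(n,c["fx"],c["cx"],c["cy"],(-c["R"].T@c["t"]).round(3),c["R"].round(3).tolist())
pickle.dump(d,open("c0.pkl","wb"))
o=ctrl.get_obs();print(o)
E
```

```text
scene 362.6236363046832 256.7589612252604 191.45889961027638 [0.103 0.485 0.671] [[-0.725, -0.688, 0.008], [-0.434, 0.449, -0.781], [0.534, -0.57, -0.624]]
top 444.01740251768894 264.59026459264794 199.71158040792628 [ 0.453 -0.015  1.114] [[-0.017, -1.0, -0.004], [-0.99, 0.017, -0.144], [0.144, 0.001, -0.99]]
{'time_s': 0.1, 'q': array([-1.33229793e+00,  1.81460457e-01,  1.60789844e+00, -1.66930114e-05,
        1.35378458e+00, -2.06307524e-01]), 'dq': array([-4.95485363e-04, -1.86846239e-03, -1.45461923e-03, -2.08035348e-05,
        2.28616918e-03,  2.42949654e-04]), 'joint_efforts': array([ 6.15594690e-04, -4.45875371e+01, -3.52238774e+01, -1.39831386e-04,
        4.08192442e-03, -1.41097704e-06]), 'eef_pos': array([ 0.24731047, -0.51859519,  0.25248237]), 'eef_rot': array([-7.75177286e-04,  9.75369544e-01,  2.20575728e-01, -2.06282955e-05]), 'wrist_force': array([-0.10047533, -1.33033013, -0.11477529]), 'torque': array([ 0.0158541 , -0.01557832, -0.03222779]), 'grasp_force': 0.0, 'opening': 1.0009984649215171}
```

View pics/scene0.png

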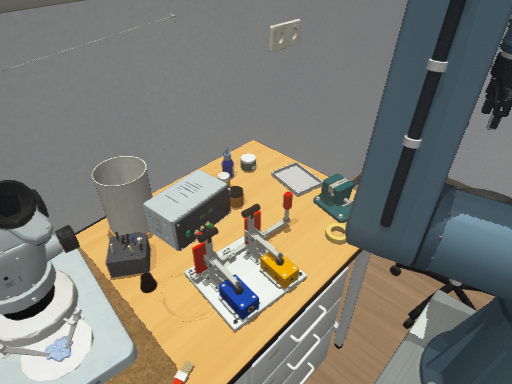

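View pics/top0.png

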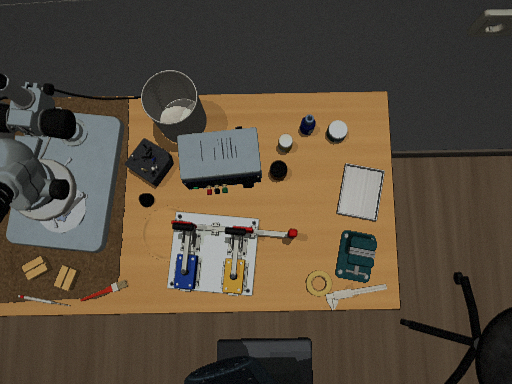

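The scene shows the blue mould in the left nest (top view 185,272) and the gold one in the right nest (233,277). The knob is at (292,233) and the tray at (361,192). The tape roll (319,283), a teal vise (357,255) and the jars stand clear of these.

```bash
cat > h.py <<'E'
import numpy as np,cv2
def ray(c,u,v):
    d=c["R"].T@np.array([(u-c["cx"])/c["fx"],(v-c["cy"])/c["fy"],1]);return -c["R"].T@c["t"],d
def plane(c,u,v,z):
    o,d=ray(c,u,v);return o+d*(z-o[2])/d[2]
def cross(c1,p1,c2,p2):
    o1,d1=ray(c1,*p1);o2,d2=ray(c2,*p2)
    s=np.linalg.lstsq(np.c_[d1,-d2],o2-o1,rcond=None)[0]
    a,b=o1+d1*s[0],o2+d2*s[1];return (a+b)/2,np.linalg.norm(a-b)
def cloud(c):
    v,u=np.mgrid[:384,:512];z=c["z_map"]
    P=np.stack([(u-c["cx"])/c["fx"]*z,(v-c["cy"])/c["fy"]*z,z],-1)
    return (P-c["t"])@c["R"]
H={"blue":(108,125,120,40),"gold":(18,32,120,100),"red":(0,6,150,90)}
def mask(c,n):
    h=cv2.cvtColor(c["color"],cv2.COLOR_RGB2HSV);a,b,s,v=H[n]
    return ((h[...,0]>=a)&(h[...,0]<=b)&(h[...,1]>s)&(h[...,2]>v)&(c["z_map"]>0))
E
python3 - <<'E'
from h import *
import pickle
d=pickle.load(open("c0.pkl","rb"))
for n,c in d.items():
    P=cloud(c)
    for col in H:
        k,l,st,ce=cv2.connectedComponentsWithStats(mask(c,col).astype(np.uint8))
        for i in range(1,k):
            if st[i,4]<12: continue
            q=P[l==i];zt=np.percentile(q[:,2],95)
            t=q[q[:,2]>zt-.006]
            r=cv2.minAreaRect((t[:,:2]*1000).astype(np.float32))
            print(n,col,st[i].tolist(),"ztop %.4f"%zt,"med",np.median(t,0).round(4),"rect",np.round(r[0],1),np.round(r[1],1),round(r[2],1))
c=d["top"];P=cloud(c)
def quad(name,m,z):
    cs,_=cv2.findContours(m.astype(np.uint8),cv2.RETR_EXTERNAL,cv2.CHAIN_APPROX_NONE)
    k=max(cs,key=cv2.contourArea)[:,0]
    X=np.array([plane(c,u,v,z)[:2] for u,v in k])*1000
    r=cv2.minAreaRect(X.astype(np.float32));print(name,[np.round(x,1) for x in r])
h=cv2.cvtColor(c["color"],cv2.COLOR_RGB2HSV)
g=(h[...,1]<60)&(h[...,2]>90)
a=np.zeros_like(g);a[205:305,160:265]=g[205:305,160:265];quad("plate",a,.012)
nt=(h[...,0]<25)&(h[...,1]>90)
a=np.zeros_like(g);a[155:230,328:392]=~nt[155:230,328:392];a=cv2.morphologyEx(a.astype(np.uint8),cv2.MORPH_OPEN,np.ones((3,3)));quad("tray",a,.014)
print("tray z",np.percentile(P[180:205,350:370,2],[5,50,95]), "tray rim", np.percentile(P[160:222,335:388,2],[50,90,97,100]))
for n,(u0,u1,v0,v1) in dict(tape=(303,335,268,300),vise=(335,380,228,285)).items():
    q=P[v0:v1,u0:u1].reshape(-1,3);q=q[q[:,2]>.008];print(n,q.min(0).round(3),q.max(0).round(3))
im=cv2.resize(c["color"][195:305,155:305,::-1],None,fx=5,fy=5,interpolation=cv2.INTER_CUBIC);cv2.imwrite("pics/crop1.png",im)
E
```

```text
scene blue [223, 161, 10, 5, 31] ztop 0.0592 med [ 0.7944 -0.1125  0.0576] rect [ 792.4 -114.8] [21.6  5.3] 32.5
scene blue [219, 275, 40, 44, 807] ztop 0.0484 med [0.429  0.1862 0.0468] rect [439.3 179.9] [46.4 79.5] 84.0
scene gold [212, 140, 85, 112, 3769] ztop 0.0010 med [ 0.6682 -0.1344 -0.0011] rect [ 703.4 -132.3] [225.5 541.9] 31.3
scene gold [200, 157, 23, 21, 240] ztop 0.0002 med [ 0.8696 -0.1184 -0.0016] rect [ 860.9 -136.2] [76.7 95.7] 5.0
scene gold [301, 163, 27, 17, 98] ztop 0.0010 med [ 0.6046 -0.3302 -0.0009] rect [ 621.7 -335. ] [ 28.1 104.9] 76.8
scene gold [152, 176, 34, 20, 81] ztop 0.0004 med [ 0.8903  0.051  -0.0016] rect [888.9  33. ] [ 14.4 122.8] 0.3
scene gold [75, 187, 283, 197, 17480] ztop 0.0135 med [0.4142 0.0696 0.0415] rect [442.7 143.3] [583.9 274.7] 60.7
scene gold [349, 189, 7, 12, 43] ztop 0.0011 med [ 0.4664 -0.3149 -0.0008] rect [ 465.7 -313.3] [11.  51.6] 21.0
scene gold [141, 334, 7, 7, 20] ztop 0.0034 med [0.5194 0.3611 0.0016] rect [519.  360.7] [10.1 12.9] 48.8
scene gold [135, 340, 9, 11, 27] ztop 0.0033 med [0.5122 0.3764 0.0017] rect [51
[... 1932 characters left out ...]
379] rect [547.7 171.1] [35.1  1. ] 85.7
top red [233, 226, 19, 5, 31] ztop 0.1111 med [0.5354 0.0294 0.1079] rect [536.1  38.2] [41.6  5.6] 81.9
top red [289, 229, 8, 7, 46] ztop 0.1146 med [ 0.524  -0.0767  0.1123] rect [524.2 -75.9] [15.8 13.9] 89.8
top red [81, 285, 31, 16, 115] ztop 0.0149 med [0.3926 0.3901 0.0124] rect [386.6 399.8] [14.3 78.1] 24.3
plate [array([482.3, 107.2]), array([225.4, 189.3]), np.float64(83.9)]
tray [array([ 630. , -254.6]), array([101.5, 131.8]), np.float64(78.1)]
tray z [0.00078901 0.00446301 0.00811389] tray rim [0.00356541 0.00883243 0.01566011 1.11421796]
tape [ 0.369 -0.18   0.008] [ 0.453 -0.015  1.114]
vise [ 0.406 -0.285  0.008] [ 0.534 -0.015  1.114]
```

View pics/crop1.png

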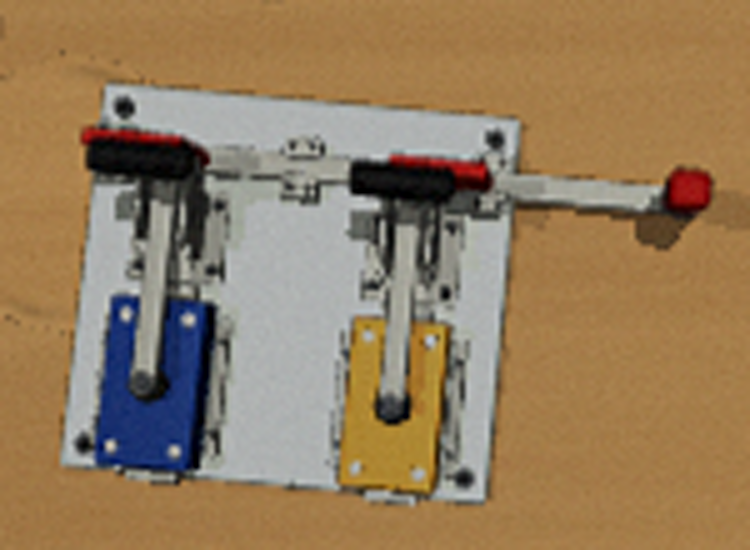

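The crop confirms it: fixture yaw is about -6°, with the blue mould on the left, both T-grips (black) in line, lugs behind the handles and the knob at crop (688,190). I'll now check the grips in both views and the free space behind.

```bash
python3 - <<'E'
from h import *
import pickle
d=pickle.load(open("c0.pkl","rb"))
y=np.deg2rad(-6);ex=np.array([np.cos(y),np.sin(y)]);ey=np.array([-ex[1],ex[0]]);O=np.array([.4841,.1159])
B={}
for n,c in d.items():
    P=cloud(c);F=np.stack([(P[...,:2]-O)@ex,(P[...,:2]-O)@ey,P[...,2]],-1)*1000
    dark=c["color"].max(2)<60
    for s in(58,-58):
        m=dark&(abs(F[...,0]-50)<25)&(abs(F[...,1]-s)<35)&(F[...,2]>118)&(F[...,2]<150)
        v,u=np.nonzero(m);q=F[m];B[n,s]=(u.mean(),v.mean())
        print(n,s,len(q),np.percentile(q,[3,50,97],axis=0).round(1).tolist(),B[n,s])
    # knob top centre
    m=mask(c,"red")&(abs(F[...,1]+185)<20)&(F[...,2]>104);v,u=np.nonzero(m);B[n,"k"]=(u.mean(),v.mean());print("knob",np.percentile(F[m],[3,50,97],axis=0).round(1).tolist())
    # tray
    m=(abs(P[...,0]-.63)<.08)&(abs(P[...,1]+.2546)<.07);q=P[m];print("tray z",np.percentile(q[:,2],[5,25,50,75,90,98]).round(4))
    r=m&(P[...,2]>.009)&(P[...,2]<.02);t=P[r][:,:2]*1000;print("rim",[np.round(x,1) for x in cv2.minAreaRect(t.astype(np.float32))])
for s in(58,-58,"k"):
    X,e=cross(d["top"],B["top",s],d["scene"],B["scene",s]);print(s,X.round(4),"gap",round(e,4),"fix",((X[:2]-O)@ex*1000).round(1),((X[:2]-O)@ey*1000).round(1))
P=cloud(d["top"]);m=(P[...,0]>.6)&(P[...,0]<.8)&(P[...,1]>.03)&(P[...,1]<.25)&(P[...,2]>.02);q=P[m];print("box min x",np.percentile(q[:,0],[0,1,5]).round(3),"ztop",np.percentile(q[:,2],[50,99]).round(3))
q=q[abs(q[:,1]-.16)<.05];print(q[:,0].min())
E
```

```text
scene 58 151 [[41.1, 38.8, 121.4], [44.4, 59.2, 137.9], [52.3, 80.2, 141.8]] (np.float64(207.31788079470198), np.float64(234.57615894039736))
scene -58 26 [[40.6, -59.7, 121.0], [42.3, -46.7, 134.4], [49.7, -34.6, 139.1]] (np.float64(248.1153846153846), np.float64(213.96153846153845))
knob [[49.7, -192.3, 104.2], [55.6, -182.4, 108.2], [64.2, -175.5, 111.1]]
tray z [-0.0019  0.0001  0.002   0.0042  0.0108  0.0136]
rim [array([ 629.5, -254.5]), array([105.1, 133. ]), np.float64(78.0)]
top 58 140 [[42.2, 35.1, 135.9], [48.6, 55.8, 142.1], [55.4, 77.4, 145.7]] (np.float64(182.85), np.float64(226.32857142857142))
top -58 137 [[42.3, -80.4, 137.4], [48.7, -59.2, 142.3], [55.9, -37.3, 145.4]] (np.float64(234.91240875912408), np.float64(230.8978102189781))
knob [[52.7, -194.4, 108.1], [59.6, -186.4, 111.7], [66.5, -178.6, 115.1]]
tray z [-0.0012  0.0014  0.0034  0.0056  0.0085  0.0162]
rim [array([ 631. , -255.1]), array([100.9, 131.3]), np.float64(78.0)]
58 [0.5392 0.1682 0.1318] gap 0.0003 fix 49.4 57.7
-58 [0.5296 0.0548 0.1212] gap 0.0039 fix 51.6 -56.0
k [ 0.5243 -0.0764  0.1034] gap 0.0003 fix 60.1 -187.0
box min x [0.626 0.634 0.647] ztop [0.105 0.172]
0.6255382145797564
```

```bash
python3 - <<'E'
from h import *
import pickle
d=pickle.load(open("c0.pkl","rb"))
y=np.deg2rad(-6);ex=np.array([np.cos(y),np.sin(y)]);ey=np.array([-ex[1],ex[0]]);O=np.array([.4841,.1159])
for n,c in d.items():
    P=cloud(c);F=np.stack([(P[...,:2]-O)@ex,(P[...,:2]-O)@ey,P[...,2]],-1)*1000
    for a in range(-40,130,15):
        m=(F[...,0]>115)&(F[...,0]<260)&(F[...,1]>a)&(F[...,1]<a+15)&(F[...,2]>25);q=F[m]
        if len(q)<4: continue
        t=q[q[:,2]>90];print(n,a,"minx",q[:,0].min().round(),"z@",q[q[:,0].argmin(),2].round(),"top minx",t[:,0].min().round() if len(t) else None,"z",np.percentile(q[:,2],[50,95]).round())
E
```

```text
scene -40 minx 168.0 z@ 78.0 top minx 172.0 z [101. 105.]
scene -25 minx 148.0 z@ 37.0 top minx 169.0 z [100. 105.]
scene -10 minx 145.0 z@ 39.0 top minx 164.0 z [100. 105.]
scene 5 minx 143.0 z@ 41.0 top minx 162.0 z [101. 105.]
scene 20 minx 143.0 z@ 40.0 top minx 160.0 z [101. 105.]
scene 35 minx 148.0 z@ 55.0 top minx 157.0 z [102. 105.]
scene 50 minx 147.0 z@ 57.0 top minx 154.0 z [102. 105.]
scene 65 minx 150.0 z@ 92.0 top minx 150.0 z [101. 105.]
scene 80 minx 157.0 z@ 62.0 top minx 159.0 z [ 81. 104.]
scene 95 minx 208.0 z@ 45.0 top minx 217.0 z [ 68. 102.]
scene 125 minx 193.0 z@ 33.0 top minx None z [48. 50.]
top -40 minx 169.0 z@ 84.0 top minx 172.0 z [106. 109.]
top -25 minx 148.0 z@ 41.0 top minx 169.0 z [105. 109.]
top -10 minx 144.0 z@ 40.0 top minx 166.0 z [105. 109.]
top 5 minx 142.0 z@ 32.0 top minx 163.0 z [105. 109.]
top 20 minx 140.0 z@ 41.0 top minx 161.0 z [106. 109.]
top 35 minx 150.0 z@ 58.0 top minx 157.0 z [106. 109.]
top 50 minx 147.0 z@ 68.0 top minx 154.0 z [106. 109.]
top 65 minx 150.0 z@ 96.0 top minx 150.0 z [106. 109.]
top 80 minx 161.0 z@ 101.0 top minx 161.0 z [106. 109.]
top 95 minx 228.0 z@ 103.0 top minx 228.0 z [105. 108.]
top 125 minx 193.0 z@ 39.0 top minx None z [49. 54.]
```

Call:
servo_tool --commands '[[[36.8,-23.4,0],0,50],[[36.8,-23.4,0],0,50],[[36.8,-23.4,0],0,50],[[36.8,-23.4,0],0,50],[[36.8,-23.4,0],0,50],[[36.8,-23.4,0],0,50],[[36.8,-23.4,0],0,50],[[36.8,-23.4,0],0,50],[[36.8,-23.4,0],0,50],[[36.8,-23.4,0],0,50],[[36.8,-23.4,0],0,50],[[36.4,-23.6,0],0,50],[[0,0,0],0.1375,50],[[0,0,0],0.1375,50],[[0,0,0],0.1375,50],[[0,0,0],0.1375,50],[[0,0,0],0,50],[[0,0,0],0,50]]'

```text
time_s: 2.35
eef_pos: [0.5247, -0.0755, 0.2531]
eef_rot: [-0.0, 0.999, -0.051, -0.0]
wrist_force: [0.4, 0.6, -0.3]
opening: 0.582
grasp_force: 0.0
```

Call:
servo_tool --commands '[[[0,0,30],0,50],[[0,0,30],0,50],[[0,0,30],0,50],[[0,0,30],0,50],[[0,0,15],0,50],[[0,0,8],0,50],[[0,0,0],0,50]]'

```text
time_s: 3.22
eef_pos: [0.525, -0.0757, 0.1105]
eef_rot: [0.0, 0.999, -0.052, 0.0]
wrist_force: [-0.1, -0.5, -0.8]
opening: 0.587
grasp_force: 0.0
```

```bash
python3 - <<'E'
from bench import ctrl
import cv2
c=ctrl.camera("scene")
cv2.imwrite("pics/s1.png",cv2.resize(c["color"][120:300,160:340,::-1],None,fx=3.3,fy=3.3,interpolation=cv2.INTER_CUBIC))
E
```

```text
(no output)
```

View pics/s1.png

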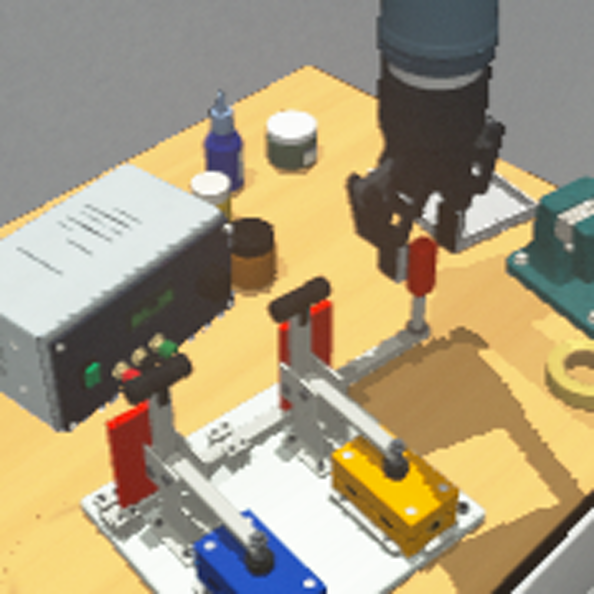

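The fingers straddle the red knob (crop 422,265), and the rod lies well below them. Next: go a little lower and close.

Call:
servo_tool --commands '[[[0,0,6],0,40],[[0,0,0],0,15],[[0,0,0],0,15],[[0,0,0],0,15],[[0,0,0],0,15],[[0,0,0],0,15],[[0,0,0],0,15]]'

```text
time_s: 4.15
eef_pos: [0.5248, -0.0756, 0.1045]
eef_rot: [0.0, 0.999, -0.053, 0.0]
wrist_force: [-2.2, 0.9, 4.3]
opening: 0.221
grasp_force: 60.5
```

Call:
servo_tool --commands '[[[0,-4,0],0,15],[[0,-4,0],0,15],[[0,-4,0],0,15],[[0,-4,0],0,15],[[0,-4,0],0,15],[[0,-3,0],0,15],[[0,0,0],0,15],[[0,0,0],0,15]]'

```text
time_s: 5.15
eef_pos: [0.5273, -0.0523, 0.1045]
eef_rot: [-0.0, 0.999, -0.052, 0.0]
wrist_force: [-2.0, 0.6, 5.2]
opening: 0.226
grasp_force: 60.6
```

Call:
servo_tool --commands '[[[0,0,0],0,40],[[0,0,0],0,40],[[0,0,-10],0,40],[[0,0,-45],0,40],[[0,0,-45],0,40],[[0,0,-45],0,40],[[-2,-36.8,0],0,40],[[-2,-36.8,0],0,40],[[-2,-36.8,0],0,40],[[-2,-36.8,0],0,40],[[-1.5,-36.7,0],0,40],[[-1.5,-36.7,0],-0.1571,40],[[0,0,0],-0.1571,40],[[0,0,0],-0.1571,40],[[0,0,0],-0.1571,40],[[0,0,0],-0.1571,40],[[0,0,0],-0.1571,40],[[0,0,0],-0.1571,40],[[0,0,0],-0.1571,40],[[0,0,0],-0.1571,40]]'

```text
time_s: 7.65
eef_pos: [0.5395, 0.1679, 0.25]
eef_rot: [0.0, 0.792, 0.611, 0.0]
wrist_force: [0.4, 0.9, -0.7]
opening: 0.471
grasp_force: 0.0
```

Call:
servo_tool --commands '[[[0,0,0],-0.1571,40],[[0,0,0],0,40]]'

```text
time_s: 7.9
eef_pos: [0.5395, 0.1679, 0.2499]
eef_rot: [0.0, 0.744, 0.669, 0.0]
wrist_force: [0.6, -0.3, 0.1]
opening: 0.469
grasp_force: 0.0
```

```bash
python3 - <<'E'
from h import *
from bench import ctrl
y=np.deg2rad(-6);ex=np.array([np.cos(y),np.sin(y)]);ey=np.array([-ex[1],ex[0]]);O=np.array([.4841,.1159])
o=ctrl.get_obs();p=o["eef_pos"];print(o["q"].round(2),p,"fix",(p[:2]-O)@ex,(p[:2]-O)@ey,o["opening"])
for n in("top","scene"):
    c=ctrl.camera(n);P=cloud(c);F=np.stack([(P[...,:2]-O)@ex,(P[...,:2]-O)@ey,P[...,2]],-1)*1000
    m=mask(c,"red")&(abs(F[...,0]-60)<20)&(F[...,1]<-120)&(F[...,1]>-230)&(F[...,2]>104);print(n,"knob",np.median(F[m],0).round(1),m.sum())
    # gripper tips
    m=(abs(F[...,0]-50)<60)&(abs(F[...,1]-58)<16)&(F[...,2]>155)&(F[...,2]<300)
    for a in range(0,100,8):
        q=F[m&(F[...,0]>=a)&(F[...,0]<a+8)]
        if len(q)>2: print(n,a,len(q),np.sort(q[:,2])[:3].round())
    if n=="scene": cv2.imwrite("pics/s2.png",cv2.resize(c["color"][120:300,130:330,::-1],None,fx=3,fy=3,interpolation=cv2.INTER_CUBIC))
E
```

```text
[0.09 0.16 1.64 0.   1.34 0.2 ] [0.53952296 0.16790997 0.24988292] fix 0.04968282914039162 0.05751832854757079 0.46949929390258643
top knob [  59.5 -162.8  111.8] 49
top 72 4 [237. 239. 239.]
top 96 5 [279. 282. 290.]
scene knob [  55.7 -158.9  108.8] 38
scene 0 34 [275. 275. 277.]
scene 8 37 [240. 240. 241.]
scene 16 171 [228. 229. 230.]
scene 24 62 [228. 228. 233.]
scene 32 5 [296. 296. 296.]
scene 64 211 [228. 228. 229.]
scene 72 62 [231. 233. 235.]
scene 80 3 [273. 275. 279.]
scene 88 33 [276. 276. 276.]
scene 96 19 [279. 282. 282.]
```

View pics/s2.png

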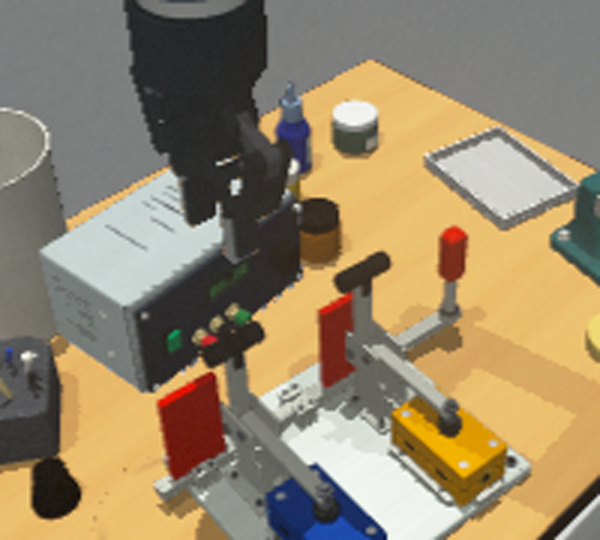

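Both views put the knob 23.5 mm further left, so the left handle is free. At jaw 40 the tips are 22 mm ahead of the TCP, centred over the left grip (crop 232,340). Next I lower around the grip.

Call:
servo_tool --commands '[[[0,0,25],0,40],[[0,0,25],0,40],[[0,0,25],0,40],[[0,0,15],0,40],[[0,0,9],0,32],[[0,0,0],0,24],[[0,0,0],0,24],[[0,0,0],0,24]]'

```text
time_s: 9.0
eef_pos: [0.54, 0.1679, 0.1512]
eef_rot: [0.0, 0.743, 0.669, 0.001]
wrist_force: [-0.2, -0.4, 0.7]
opening: 0.282
grasp_force: 0.0
```

Call:
servo_tool --commands '[[[0,4,0],0,24],[[0,4.3,0.1],0,24],[[0,4.3,0.4],0,24],[[0,4.2,0.6],0,24],[[0,4.2,0.8],0,24],[[0,4.1,1.0],0,24],[[0,4.1,1.2],0,24],[[0,4.0,1.5],0,24],[[0,4.0,1.7],0,24]]'

```text
time_s: 10.12
eef_pos: [0.5767, 0.1639, 0.1429]
eef_rot: [0.0, 0.743, 0.669, 0.0]
wrist_force: [-1.7, -0.0, 3.0]
opening: 0.28
grasp_force: 1.1
```

Call:
servo_tool --commands '[[[0,3.8,1.8],0,24],[[0,3.8,2.0],0,24],[[0,3.6,2.1],0,24],[[0,3.5,2.3],0,24],[[0,3.3,2.5],0,24],[[0,3.2,2.7],0,24],[[0,3.0,2.8],0,24],[[0,2.9,2.9],0,24],[[0,1.5,1],0,24],[[0,0,0],0,24]]'

```text
time_s: 11.38
eef_pos: [0.6029, 0.1613, 0.1247]
eef_rot: [-0.002, 0.743, 0.669, -0.002]
wrist_force: [-15.1, -0.7, 21.7]
opening: 0.282
grasp_force: 13.1
```

Call:
servo_tool --commands '[[[0,-1,-2],0,24],[[0,0,-1],0,24],[[0,0,0],0,24]]'

```text
time_s: 11.75
eef_pos: [0.6022, 0.1613, 0.1255]
eef_rot: [-0.001, 0.743, 0.669, -0.002]
wrist_force: [-6.8, -0.1, 5.5]
opening: 0.28
grasp_force: 4.5
```

```bash
cat > look.py <<'E'
from h import *
from bench import ctrl
import sys
y=np.deg2rad(-6);ex=np.array([np.cos(y),np.sin(y)]);ey=np.array([-ex[1],ex[0]]);O=np.array([.4841,.1159])
def fix(c):
    P=cloud(c);return np.stack([(P[...,:2]-O)@ex,(P[...,:2]-O)@ey,P[...,2]],-1)*1000
def arm(s=58):
    for n in("top","scene"):
        c=ctrl.camera(n);F=fix(c);dark=c["color"].max(2)<60
        # black grip
        m=dark&(F[...,0]>30)&(F[...,0]<135)&(abs(F[...,1]-s)<30)&(F[...,2]>88)&(F[...,2]<150)
        print(n,"grip",m.sum(),np.percentile(F[m],[5,50,95],axis=0).round(1).tolist() if m.any() else "")
        m=(F[...,0]>-60)&(F[...,0]<60)&(abs(F[...,1]-s)<12)&(F[...,2]>60)&(F[...,2]<165)
        q=F[m]
        for z in range(70,160,15):
            t=q[abs(q[:,2]-z)<7]
            if len(t)>2: print("  z",z,len(t),"x",np.percentile(t[:,0],[5,95]).round(1))
if __name__=="__main__":
    o=ctrl.get_obs();print(o["eef_pos"].round(4),o["wrist_force"].round(1));arm()
    c=ctrl.camera("scene");cv2.imwrite(sys.argv[1],cv2.resize(c["color"][120:300,130:330,::-1],None,fx=3,fy=3,interpolation=cv2.INTER_CUBIC))
E
python3 look.py pics/s3.png
```

```text
[0.6022 0.1613 0.1255] [-6.8 -0.1  5.5]
top grip 17 [[103.9, 34.6, 103.9], [109.8, 36.0, 111.1], [115.6, 38.6, 116.9]]
scene grip 207 [[31.5, 51.8, 103.2], [102.8, 63.9, 120.3], [126.2, 79.4, 149.1]]
  z 70 104 x [16.  57.9]
  z 85 36 x [29.  35.9]
  z 100 32 x [32.4 38.8]
  z 115 35 x [35.6 42.6]
  z 130 22 x [39.7 47.4]
  z 145 70 x [29.6 54.3]
```

View pics/s3.png

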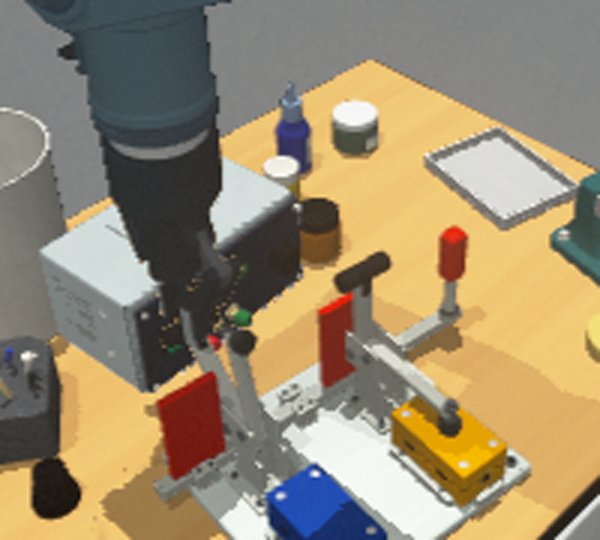

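The blue mould is uncovered. The arm's slope measures 13° past vertical and the grip is at fixture x of about 110 mm, so the handle is fully back. I now release it upwards.

Call:
servo_tool --commands '[[[0,-2,-0.5],0,26],[[0,0,0],0,28],[[0,0,-8],0,30],[[0,0,-30],0,40],[[0,0,-40],0,50],[[0,0,-40],0,60],[[0,0,0],0.1571,60],[[0,0,0],0.1571,60],[[0,0,0],0.1571,60],[[0,0,0],0.1571,60],[[0,0,0],0.1571,60],[[0,0,0],0.1571,60],[[0,0,0],0.1571,60],[[0,0,0],0.1571,60],[[0,0,0],0.1571,60],[[0,0,0],0.1571,60],[[0,0,0],0,60]]'

```text
time_s: 14.02
eef_pos: [0.602, 0.1612, 0.2448]
eef_rot: [-0.0, 0.999, -0.052, 0.0]
wrist_force: [-0.0, -0.0, 0.3]
opening: 0.705
grasp_force: 0.0
```

```bash
python3 - <<'E'
from look import *
o=ctrl.get_obs();p=o["eef_pos"];print(p,o["eef_rot"].round(3),"fix",(p[:2]-O)@ex,(p[:2]-O)@ey)
arm()
for n in("top","scene"):
    c=ctrl.camera(n);P=cloud(c);m=mask(c,"blue")&(P[...,0]<.6)
    q=P[m];t=q[q[:,2]>np.percentile(q[:,2],95)-.006]
    print(n,[np.round(x,1) for x in cv2.minAreaRect((t[:,:2]*1000).astype(np.float32))],np.median(t[:,2]))
E
```

```text
[0.60204543 0.16124401 0.24484816] [-0.     0.999 -0.052  0.   ] fix 0.11255956965857684 0.05742426372362328
top grip 164 [[34.6, 36.2, 93.5], [104.1, 52.3, 112.1], [115.3, 65.2, 134.9]]
  z 70 49 x [25.1 59.2]
  z 85 17 x [26.5 51.5]
  z 100 9 x [32.5 37.5]
  z 115 6 x [36.4 42.3]
  z 130 6 x [40.  45.4]
  z 145 10 x [33.9 54.9]
scene grip 162 [[31.0, 40.7, 101.9], [103.4, 59.1, 110.3], [110.5, 79.6, 147.6]]
  z 70 98 x [16.7 57.9]
  z 85 31 x [28.6 34.2]
  z 100 35 x [31.8 38.5]
  z 115 37 x [35.2 43. ]
  z 130 21 x [39.8 47. ]
  z 145 69 x [29.9 54.8]
top [array([437.9, 134.3]), array([89.8, 77.6]), np.float64(87.6)] 0.049929198176769746
scene [array([439.2, 180.1]), array([46.5, 80.1]), np.float64(84.1)] 0.04684870987994957
```

Call:
servo_tool --commands '[[[-33,-0.2,0],0,70],[[-33,-0.2,0],0,70],[[-33,-0.2,0],0,70],[[-33,-0.2,0],0,70],[[-31.2,-0.2,0],0,70],[[0,0,35],0,70],[[0,0,35],0,70],[[0,0,35],0,70],[[0,0,35],0,70],[[0,0,25],0,70],[[0,0,15],0,70],[[0,0,10],0,70],[[0,0,5],0,70],[[0,0,0],0,70]]'

```text
time_s: 15.98
eef_pos: [0.44, 0.1795, 0.0497]
eef_rot: [-0.0, 0.999, -0.052, 0.0]
wrist_force: [0.8, -0.2, 0.8]
opening: 0.821
grasp_force: 0.0
```

Call:
servo_tool --commands '[[[0,0,0],0,55],[[0,0,0],0,48],[[0,0,0],0,42],[[0,0,0],0,38],[[0,0,0],0,38],[[0,0,0],0,38],[[0,0,0],0,38],[[0,0,-3],0,38],[[0,0,-5],0,38],[[0,0,-8],0,38],[[0,0,-10],0,38],[[0,0,0],0,38]]'

```text
time_s: 17.48
eef_pos: [0.4406, 0.1796, 0.0766]
eef_rot: [-0.0, 0.999, -0.053, 0.001]
wrist_force: [0.6, 0.9, -2.0]
opening: 0.526
grasp_force: 61.5
```

Call:
servo_tool --commands '[[[0,0,-20],0,38],[[0,0,-30],0,38],[[0,0,-35],0,38],[[0,0,-35],0,38],[[0,0,-24],0,38],[[9.5,17.2,0],0,38],[[19.5,34.4,0],0,38],[[19.5,34.4,0],0,38],[[19.5,34.4,0],0,38],[[19.5,34.4,0],0,38],[[19.5,34.4,0],0,38],[[19.5,34.4,0],0,38],[[19.5,34.4,0],0,38],[[19.5,34.4,0],0,38],[[19.5,34.4,0],0,38],[[19.5,34.4,0],0,38],[[19.5,34.4,0],0,38],[[10,17,0],0.052,38],[[0,0,0],0.052,38],[[0,0,0],0,38]]'

```text
time_s: 19.98
eef_pos: [0.6287, -0.2556, 0.2185]
eef_rot: [-0.0, 0.995, -0.104, -0.001]
wrist_force: [0.2, 0.3, -3.4]
opening: 0.526
grasp_force: 62.0
```

```bash
python3 - <<'E'
from look import *
o=ctrl.get_obs();p=o["eef_pos"];print(p,o["eef_rot"].round(4),o["wrist_force"].round(1))
c=ctrl.camera("scene");P=cloud(c);m=mask(c,"blue")&(P[...,2]>.1);q=P[m];print(len(q),np.percentile(q,[2,50,98],axis=0).round(3).tolist())
v,u=np.nonzero(m);print(u.min(),u.max(),v.min(),v.max())
E
```

```text
[ 0.62872714 -0.2555788   0.21851634] [-4.000e-04  9.945e-01 -1.044e-01 -6.000e-04] [ 0.2  0.3 -3.4]
356 [[0.586, -0.277, 0.184], [0.608, -0.241, 0.211], [0.666, -0.224, 0.217]]
288 317 110 134
```

Call:
servo_tool --commands '[[[0,0,20],0,38],[[0,0,35],0,38],[[0,0,35],0,38],[[0,0,35],0,38],[[0,0,22],0,38],[[0,0,12],0,38],[[0,0,7],0,38],[[0,0,4],0,38],[[0,0,2],0,38],[[0,0,2],0,38],[[0,0,1],0,38],[[0,0,1],0,38],[[0,0,0],0,38]]'

```text
time_s: 21.65
eef_pos: [0.6291, -0.2555, 0.0434]
eef_rot: [-0.0, 0.995, -0.104, -0.0]
wrist_force: [-0.2, -1.0, -2.5]
opening: 0.524
grasp_force: 62.1
```

Call:
servo_tool --commands '[[[0,0,1],0,38],[[0,0,0.7],0,38],[[0,0,0.5],0,38],[[0,0,0],0,38]]'

```text
time_s: 22.15
eef_pos: [0.6291, -0.2555, 0.0413]
eef_rot: [0.0, 0.995, -0.104, -0.0]
wrist_force: [-0.8, 0.7, -1.2]
opening: 0.524
grasp_force: 62.3
```

Call:
servo_tool --commands '[[[0,0,0.5],0,38],[[0,0,0.3],0,38],[[0,0,0],0,38]]'

```text
time_s: 22.52
eef_pos: [0.6291, -0.2555, 0.0413]
eef_rot: [0.0, 0.995, -0.104, -0.0]
wrist_force: [-4.2, 2.1, 6.9]
opening: 0.522
grasp_force: 63.1
```

Call:
servo_tool --commands '[[[0,0,0],0,46],[[0,0,0],0,50],[[0,0,0],0,56],[[0,0,0],0,62],[[0,0,0],0,64],[[0,0,-8],0,64],[[0,0,-25],0,64],[[0,0,-40],0,64],[[0,0,-45],0,64],[[0,0,-45],0,64],[[0,0,-42],0,64],[[0,0,0],0,64]]'

```text
time_s: 24.02
eef_pos: [0.6312, -0.2567, 0.2516]
eef_rot: [0.002, 0.995, -0.104, 0.004]
wrist_force: [-0.3, -0.4, -0.6]
opening: 0.747
grasp_force: 0.0
```

Call:
servo_tool --commands '[[[-8.3,-29,0],0,40],[[-10.7,-37.3,0],0,40],[[-10.7,-37.3,0],0,40],[[-10.7,-37.3,0],0,40],[[-10.7,-37.3,0],0,40],[[-10.7,-37.3,0],0,40],[[-10.7,-37.3,0],0,40],[[-10.7,-37.3,0],0,40],[[-10.7,-37.3,0],0,40],[[-10.7,-37.3,0],0,40],[[-10.7,-37.3,0],-0.1675,40],[[0,0,0],-0.1675,40],[[0,0,0],-0.1675,40],[[0,0,0],-0.1675,40],[[0,0,0],-0.1675,40],[[0,0,0],-0.1675,40],[[0,0,0],-0.1675,40],[[0,0,0],-0.1675,40],[[0,0,0],-0.1675,40],[[0,0,0],-0.1675,40]]'

```text
time_s: 26.52
eef_pos: [0.5979, 0.1628, 0.2435]
eef_rot: [-0.001, 0.741, 0.671, -0.001]
wrist_force: [0.0, -0.2, -0.5]
opening: 0.466
grasp_force: 0.0
```

```bash
python3 - <<'E'
from look import *
o=ctrl.get_obs();p=o["eef_pos"];print(p,o["eef_rot"].round(4),"fix",(p[:2]-O)@ex,(p[:2]-O)@ey,o["time_s"])
arm()
for n in("top","scene"):
    c=ctrl.camera(n);P=cloud(c);
    for col in("blue","gold"):
        m=mask(c,col)&(P[...,0]<.72)&(P[...,0]>.375)&(P[...,1]<.22)&(P[...,2]>.02)&(P[...,2]<.06)
        if col=="gold": m&=(abs(P[...,1]-.064)<.05)&(P[...,2]>.03)
        q=P[m]; t=q[q[:,2]>np.percentile(q[:,2],95)-.006]
        print(n,col,[np.round(x,1) for x in cv2.minAreaRect((t[:,:2]*1000).astype(np.float32))],np.median(t[:,2]).round(4))
E
```

```text
[0.59789036 0.1628455  0.24352272] [-0.0012  0.7411  0.6714 -0.0012] fix 0.10825986063984121 0.05858265773952203 26.525
top grip 172 [[35.3, 36.4, 94.9], [104.4, 53.1, 112.9], [115.4, 66.3, 146.4]]
  z 70 48 x [25.4 58.3]
  z 85 19 x [20.3 53.8]
  z 100 9 x [32.4 38.3]
  z 115 6 x [36.3 42.4]
  z 130 6 x [40.  45.4]
  z 145 20 x [33.8 55.8]
scene grip 162 [[30.8, 40.5, 101.8], [103.4, 58.9, 110.1], [111.0, 79.4, 148.0]]
  z 70 103 x [16.9 58.2]
  z 85 32 x [28.3 34.3]
  z 100 33 x [32.4 38.4]
  z 115 37 x [35.4 41.3]
  z 130 21 x [38.9 47.7]
  z 145 71 x [29.5 54.3]
top blue [array([ 629.3, -255.4]), array([45.1, 78.6]), np.float64(78.5)] 0.0405
top gold [array([428.1,  63.7]), array([44.5, 79.7]), np.float64(84.6)] 0.0491
scene blue [array([ 630. , -253.8]), array([47.3, 81.6]), np.float64(79.5)] 0.038
scene gold [array([427.5,  65.1]), array([46.9, 80.7]), np.float64(84.4)] 0.047
```

Call:
servo_tool --commands '[[[0,1.8,0],0,32],[[0.5,0,30],0,32],[[0,0,30],0,32],[[0,0,30],0,32],[[0,0,16],0,32],[[0,0,7],0,30],[[0,0,3.5],0,28],[[0,0,0],0,24],[[0,0,0],0,24]]'

```text
time_s: 27.85
eef_pos: [0.6022, 0.1621, 0.1298]
eef_rot: [0.0, 0.743, 0.669, 0.001]
wrist_force: [0.3, -0.7, -0.5]
opening: 0.283
grasp_force: 0.0
```

Call:
servo_tool --commands '[[[0,-3.5,2.5],0,24],[[0,-3,0],0,24],[[0,-2.9,-2.6],0,24],[[0,-2.9,-2.6],0,24],[[0,-3.2,-2.4],0,24],[[0,-3.2,-2.4],0,24],[[0,-3.5,-2.0],0,24],[[0,-3.5,-2.0],0,24],[[0,-3.8,-1.7],0,24],[[0,-3.8,-1.7],0,24],[[0,0,0],0,24]]'

```text
time_s: 29.22
eef_pos: [0.5714, 0.1654, 0.1471]
eef_rot: [0.003, 0.743, 0.669, 0.003]
wrist_force: [4.3, -1.2, 4.1]
opening: 0.283
grasp_force: 2.0
```

Call:
servo_tool --commands '[[[0,-4,-1.0],0,24],[[0,-4,-1.0],0,24],[[0,-4.1,-0.8],0,24],[[0,-4.1,-0.8],0,24],[[0,-4.2,-0.5],0,24],[[0,-4.2,-0.4],0,24],[[0,-4.3,-0.2],0,24],[[0,-4.3,0],0,24],[[0,-2,0],0,24],[[0,0,0],0,24]]'

```text
time_s: 30.48
eef_pos: [0.535, 0.169, 0.1486]
eef_rot: [0.001, 0.743, 0.669, 0.002]
wrist_force: [8.7, 0.0, -4.4]
opening: 0.28
grasp_force: 4.2
```

```bash
python3 look.py pics/s4.png
```

```text
[0.535  0.169  0.1486] [ 8.7  0.  -4.4]
top grip 26 [[42.5, 34.8, 134.9], [48.9, 37.4, 140.4], [55.5, 41.3, 146.6]]
  z 70 22 x [20.6 42.1]
scene grip 95 [[41.3, 57.5, 132.7], [47.9, 68.7, 139.3], [57.6, 80.5, 148.5]]
  z 70 335 x [-52.4  46.5]
  z 85 34 x [42.9 50.5]
  z 100 32 x [43.8 50.7]
  z 115 14 x [44.4 50.7]
  z 130 32 x [20.4 57.3]
  z 145 106 x [18.7 58. ]
```

View pics/s4.png

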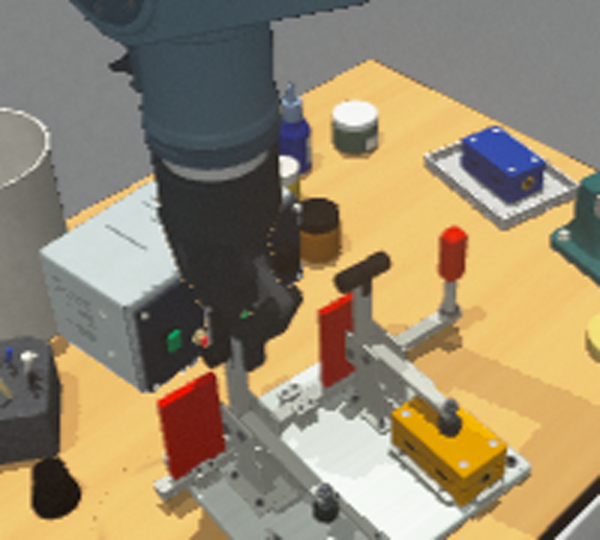

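The clamp is shut with its handle upright, and the blue mould sits flat in the tray (crop 503,165). Next is the knob at crop (453,255).

Call:
servo_tool --commands '[[[0,2,0],0,26],[[0,0,-2],0,28],[[0,0,-15],0,36],[[0,0,-40],0,40],[[0,0,-45],0,40],[[0,0,0],0.1571,50],[[0,0,0],0.1571,50],[[0,0,0],0.1571,50],[[0,0,0],0.1571,50],[[0,0,0],0.1571,50],[[0,0,0],0.1571,50],[[0,0,0],0.1571,50],[[0,0,0],0.1571,50],[[0,0,0],0.1571,50],[[0,0,0],0.1571,50],[[0,0,0],0,50]]'

```text
time_s: 32.62
eef_pos: [0.5355, 0.169, 0.2515]
eef_rot: [-0.0, 0.999, -0.052, 0.0]
wrist_force: [-0.0, -0.1, -0.4]
opening: 0.579
grasp_force: 0.0
```

Call:
servo_tool --commands '[[[2.2,36.8,0],0,50],[[2.2,36.8,0],0,50],[[2.2,36.8,0],0,50],[[2.2,36.8,0],0,50],[[2.2,36.8,0],0,50],[[2.5,36.8,0],0,50],[[0,0,0],0,50],[[0,0,0],0,50]]'

```text
time_s: 33.62
eef_pos: [0.5257, -0.0517, 0.2508]
eef_rot: [-0.0, 0.999, -0.052, 0.0]
wrist_force: [0.7, -0.4, 0.1]
opening: 0.59
grasp_force: 0.0
```

```bash
python3 - <<'E'
from look import *
arm(58);print("right");arm(-58)
c=ctrl.camera("scene");F=fix(c);m=mask(c,"red")&(abs(F[...,0]-60)<20)&(F[...,1]<-120)&(F[...,1]>-230)&(F[...,2]>104);print("knob",np.median(F[m],0).round(1),m.sum())
E
```

```text
top grip 146 [[42.3, 36.1, 135.2], [48.8, 57.2, 141.6], [55.5, 77.6, 145.2]]
  z 70 245 x [-44.8  40.8]
  z 85 15 x [-51.6  44.9]
  z 130 5 x [42.  54.7]
  z 145 73 x [43.3 56.2]
scene grip 154 [[41.1, 40.4, 123.3], [43.9, 59.4, 138.1], [50.6, 79.8, 141.6]]
  z 70 339 x [-51.8  45.6]
  z 85 33 x [43.4 50.2]
  z 100 30 x [43.6 51.6]
  z 115 33 x [43.4 50.1]
  z 130 36 x [40.7 44.9]
  z 145 47 x [42.6 52.3]
right
top grip 51 [[43.0, -52.9, 139.0], [49.1, -44.3, 142.5], [54.8, -37.1, 144.6]]
  z 145 23 x [43.2 54.9]
scene grip 56 [[40.8, -74.8, 125.6], [42.9, -51.4, 135.8], [49.1, -34.9, 141.0]]
  z 70 282 x [-51.7  46.2]
  z 85 43 x [43.4 56.2]
  z 100 43 x [43.4 57.5]
  z 115 29 x [42.6 51.8]
  z 130 29 x [41.2 44.7]
  z 145 39 x [42.9 52.6]
knob [  55.9 -159.8  109.2] 36
```

Call:
servo_tool --commands '[[[1.5,0.5,30],0,50],[[0,0,30],0,50],[[0,0,30],0,50],[[0,0,30],0,50],[[0,0,16],0,50],[[0,0,10],0,50],[[0,0,0],0,40],[[0,0,0],0,15],[[0,0,0],0,15],[[0,0,0],0,15],[[0,0,0],0,15],[[0,0,0],0,15],[[0,0,0],0,15]]'

```text
time_s: 35.5
eef_pos: [0.528, -0.0529, 0.1057]
eef_rot: [0.0, 0.999, -0.053, 0.001]
wrist_force: [-0.8, 0.8, 6.7]
opening: 0.221
grasp_force: 60.4
```

Call:
servo_tool --commands '[[[0,3,0],0,15],[[0,4,0],0,15],[[0,4,0],0,15],[[0,4,0],0,15],[[0,4,0],0,15],[[0,4,0],0,15],[[0,0,0],0,15],[[0,0,0],0,15]]'

```text
time_s: 36.5
eef_pos: [0.5255, -0.0759, 0.1057]
eef_rot: [0.0, 0.999, -0.053, 0.001]
wrist_force: [-0.9, 0.2, 5.3]
opening: 0.219
grasp_force: 60.4
```

Call:
servo_tool --commands '[[[0,-0.6,0],0,15],[[0,0,0],0,15],[[0,0,0],0,40],[[0,0,0],0,45],[[0,0,0],0,45],[[0,0,-10],0,45],[[0,0,-40],0,45],[[0,0,-50],0,45],[[0,0,-50],0,45],[[-30,20,0],0,45],[[-40,40,0],0,45],[[-40,40,0],0,45],[[0,0,0],0,45]]'

```text
time_s: 38.12
eef_pos: [0.4029, -0.1648, 0.2552]
eef_rot: [0.001, 0.998, -0.055, 0.0]
wrist_force: [0.3, -0.4, 0.2]
opening: 0.525
grasp_force: 0.0
```

```bash
python3 - <<'E'
from look import *
for n in("top","scene"):
    c=ctrl.camera(n);F=fix(c);m=mask(c,"red")&(abs(F[...,0]-60)<20)&(F[...,1]<-120)&(F[...,1]>-230)&(F[...,2]>104);print(n,"knob",np.median(F[m],0).round(1),m.sum())
    cv2.imwrite(f"pics/f_{n}.png",c["color"][:,:,::-1])
E
```

```text
top knob [  59.7 -185.8  111.2] 45
scene knob [  55.3 -183.2  108.4] 38
```

View pics/f_scene.png

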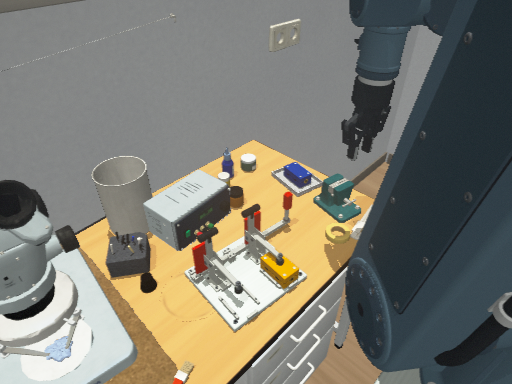

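The blue mould lies flat in the tray (297,174). Both handles are upright, the knob is within 1 mm of its starting place (287,202), and the gold mould (280,268) and the bystanders are where they were. Handing in.

```bash
python3 -c "
from bench import ctrl
print(ctrl.hand_in())"
```

```text
the job is handed in; nothing more can be done
None
```

The job is handed in, at about 38 s of the 72 s allowed: the blue mould lies flat in the tray, the empty left clamp is shut, the lock bar is back within 1 mm of its starting position, and the gold mould is still clamped.

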